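# Shut down the service fittings in the mirror cupboard

## Robot

A 6-joint arm with a two-finger parallel gripper is mounted at the origin on the work surface. World frame = base frame: x ahead of the robot, y to its left, z up, the work surface at z = 0. Lengths are in m, angles in degrees, forces in N, time in s.
With the tool pointing down it reaches from about 0.375 to 0.9 m from the base axis. Payload 3.1 kg.
Tool frame: the origin (TCP) lies between the finger pads; the fingertips stand 11 mm ahead of it and the grasp point (between the pads) lies 8 mm behind it; z points along the fingers, y is the line along which they close (so a half turn about z gives the same grasp; the last joint's range is limited). The gripper opens to 87 mm and grips with 3 to 60 N. Pads are 19 mm wide; open, the fingers measure 117 mm over their backs; the gripper's body (75 mm by 190 mm) begins 51 mm behind the grasp point.
Start: joints at [57.783, 30.224, 82.088, -0, 67.689, -10.227], TCP at [0.234, 0.58, 0.234] pointing down, gripper open.
Joint ranges: [-176.69, 176.69], [-43.24, 126.21], [12.49, 139.97], [-82, 262], [0, 151.66], [-163.58, 163.58]. Speed limits (degrees/s): [159.86, 159.86, 180, 180, 180, 180].

## Interface

Orientations are given as a 3x3 rotation matrix whose columns are the frame's x, y, z axes.
In Python, from rig import bot, viewer, workorder, nets gives the robot as it stands. The module is installed in compiled form; this text tells all that it offers.
- The arm moves only by the tool move_arm, never from a script. Its argument "increments" is a list of rows, each a list of 7 numbers: the shift along the tool's x, y, z normalised to -1 to 1, where 1 is 0.3 m, then the turn, a rotation vector about the tool's x, y, z normalised to -1 to 1, where 1 is pi rad, then the opening, from 0 (shut) to 1 (fully open). In form: [[tx, ty, tz, wx, wy, wz, grip], ...]. A call has 1 to 10 rows; each row is the pose to reach, as a shift and turn from the pose commanded when the call began, along the tool's axes at that moment, turning the shorter way round; what a row does not reach only later rows make up. A row lasts 1/12 s, in which the tool goes at most 41.7 mm and 7.16 degrees, less where a joint would pass 70% of its speed; a pose out of reach is approached as far as the arm can. A call with a number of a shift or a turn outside -1 to 1 is refused whole. A call with a gripper value outside its range is refused whole. The fingers move at their own pace and stop on an object; the grip force is fixed at half the most. Time passes only in rows, so rows that repeat a pose let the fingers close. It gives the time, the measured TCP pose, the force, the opening and the grip force at its end, in the units of the state.
- bot.read_state(): the state, without advancing time (a new reading comes with each control period).
- viewer.capture(name): name is "side" or "top"; returns a dict with "image" (420x560x3 uint8, blue, green, red), "K" (3x3 intrinsics, pixels), "eye" and "orientation" of the camera in the world. Camera axes: x right, y up, looking along -z (the intrinsics and any distortion apply to the point x, -y, -z); pixel columns grow to the right and rows downward; lengths in m; the calibration is good to about 2 mm. A picture is of the moment at which its call begins. There is no depth.
- workorder.hand_in(): hands the job in; it is judged then, once.
Trained networks look in the newest picture that a camera, given by its name, has taken for a name from the list of things; names that differ only in an ending like _2 or _b are one class to them, and where a whole thing is asked for, a point or a joint stands for the part that bears it (a point fixed in the world has none). Each returns a list of dicts, best first, with "conf" (0 to 1); they miss things now and then, are a little off and sometimes report something else, mostly with a low value. They report only what shows in the picture. A call takes as long as a camera call.
- nets.find_in(camera, thing): "location" ([column, row] in pixels, amid what is visible of it).
The state is a dict: "time_s": time; "joint_positions": joint angles; "qvel": joint speeds; "tau": joint torques, N m; "position": TCP position; "tcp_rot": TCP orientation; "force": force on the tool from outside, world axes, zero at the start; "moment": the same for the moment, N m; "opening": opening from 0.0 (shut) to 1.0 (fully open); "grasp_force": force on a finger pad.
Only numpy, scipy, OpenCV 4.12 (cv2) and the standard library are available. Lean on these libraries where they do the work, as an engineer would, in place of code of your own. Each camera call takes 0.05 s, during which the arm holds its last target. There are 200 camera calls.

## Task

Shut down the water fittings on the pine board in the opened mirror cupboard: with a light touch from above, press the handle of the mounted push tap fully down, then the ball of the float valve fully down, and last the aerator that stands in the upright outlet fully in, none of them ahead of its turn. Each one stays down when let go. Pick nothing up, and leave the loose parts lying around them where they are.

Things in the scene. Friction and masses are not known exactly. Their poses are not given: they have to be found in the camera images.
- cupboard: White shallow cupboard, fixed, lying on its back on the table, its floor a pine board: outside 360 (x) x 600 (y) mm; walls 16 mm thick rise to 75 mm above the table. Origin: centre of its underside, on the table; z up. Top of the pine board 24 mm above the origin. The mirrored door lies folded open beyond its far (+x) side, sloping down to the table.
- push_tap: Push tap fixed upright on the pine board: flange 54 mm across, chrome body 40 mm across at its foot, 38 mm high, with a short spout to its -y side, and above it the white ceramic cross-shaped handle, 67 mm across the arms. Origin: centre of its underside, on the board; z up.
- tap_handle (a joint): How far the tap handle has been pressed straight down, m: 0 raised, 0.012 fully down (a stop). Starts between 0 and 0.002. Moves against about 3 N of friction and stays where it is left. The stop sits on a rubber seat: pressed harder than about 5 N it gives another 5 mm, up to about 15 N, and springs back.
- tap_top (a point): Centre of the flat top of the tap handle's hub (hub 32 mm across, flat top 24 mm across); moves with it. Raised it is 73 mm above the board, fully down 61 mm.
- float_valve: Float valve fixed on the pine board: a small brass post at the -x end, 67 mm high with its white cap, and a brass arm 7 mm thick that runs from it towards +x with a plastic ball at its end. Origin: on the board, 55 mm in +x of the pivot; z up. The pivot is a level axis along y, 45 mm above the board.
- float_arm (a joint): Angle the float arm has been pressed down, rad: 0 raised (arm 0.35 rad above level), 0.35 level, 0.46 fully down (a stop; the ball is then 7 mm clear of the board). Starts between 0 and 0.08. Needs about 2 to 3 N on top of the ball, more when pressed fast (about 0.4 N more at 20 mm/s); stays where it is left. The stop sits on a rubber seat: pressed harder than about 5 N it gives another 6 mm at the ball, up to about 15 N, and springs back.
- float_ball (a point): Centre of the float ball (radius 26 mm), 110 mm from the pivot; moves with the arm. Its centre is 83 mm above the board when raised, 33 mm when fully down, so the place to press is 26 mm above this point.
- outlet: Upright outlet fixed on the pine board: square foot 56 mm, chrome tube 42 mm across and 35 mm high, in whose top the aerator stands. Origin: centre of its underside, on the board; z up.
- aerator (a joint): How far the aerator has been pressed straight down into the outlet, m: 0 raised, 0.012 fully in (a stop). Starts between 0 and 0.002. Moves against about 3 N of friction and stays where it is left. The stop sits on a rubber seat: pressed harder than about 5 N it gives another 5 mm, up to about 15 N, and springs back.
- aerator_top (a point): Centre of the flat top of the aerator (chrome cylinder 28 mm across); moves with it. 56 mm above the board raised, 44 mm fully in, when it still stands 9 mm proud of the outlet.
- screwdriver: Loose screwdriver, 190 mm long, lying along the cupboard's +y wall. Bystander. Origin at the middle of its underside, its x axis along the shaft.
- hex_holder: Loose stainless hex key holder, 90 x 28 mm, 56 mm high with its keys, standing along the cupboard's -y wall. Bystander. Origin: centre of its underside.
- spare_handle: Loose spare ceramic cross handle, 67 mm across, 22 mm high, lying straight on the board with no tap under it. Bystander. Origin: centre of its underside.
- spare_aerator: Loose spare aerator, 24 mm across, 26 mm high, standing straight on the board with no outlet under it. Bystander. Origin: centre of its underside.
- jar: Loose small clear jar with a steel lid, 42 mm across, 50 mm high. Bystander. Origin: centre of its underside.
- backnut: Loose brass ring nut, 42 mm across, 14 mm high. Bystander. Origin: centre of its underside.

How it is judged:
By the outcome, as a careful person would: the job done as asked, in the order asked, and still so for the second after the job is handed in, with the robot touching nothing.
It also fails if it takes over 54 s, if anything falls off the work surface, if the arm or the gripper's body presses on something with over 40 N, if the wrist force passes 120 N, or if a joint passes its speed limit or range.

## Working session

There is one attempt and no reset: what is moved stays moved. The work goes in short steps, Python scripts to look and compute and a tool call to move; the robot and the scene stay as the last step left them, time stands still between calls to the robot, and variables do not carry over. Pictures are saved under pics/ and viewed, at most 10 in all, crops included, and the job is handed in when it is done.

Besides the shell and the picture viewer there is one more tool, called after ">>>" as a command line: name --pt "numbers of a row" for each row, then --argument value for the rest. move_arm: Moves the arm, as the interface text tells. Its arguments: {"type":"object","properties":{"increments":{"type":"array"}},"required":["increments"]}

```bash
mkdir -p pics
cat > h.py <<'E'
import numpy as np, cv2
from rig import bot, viewer, workorder, nets
def ray(c,px):
    K=np.array(c["K"]);d=np.linalg.inv(K)@np.array([px[0],px[1],1.]);R=np.array(c["orientation"])
    return R@np.array([d[0],-d[1],-d[2]])
def onz(c,px,z):
    d=ray(c,px);e=np.array(c["eye"]);return e+d*(z-e[2])/d[2]
def proj(c,p):
    q=np.array(c["orientation"]).T@(np.array(p)-np.array(c["eye"]));v=np.array(c["K"])@np.array([q[0],-q[1],-q[2]]);return v[:2]/v[2]
E
python3 - <<'E'
from h import *
s=bot.read_state();print(s["position"],s["tcp_rot"],s["force"])
for n in("top","side"):
    c=viewer.capture(n);cv2.imwrite(f"pics/{n}0.png",c["image"]);print(n,{k:c[k] for k in c if k!="image"})
    for t in["cupboard","push_tap","tap_handle","tap_top","float_valve","float_ball","float_arm","outlet","aerator","aerator_top","spare_handle","spare_aerator","jar","backnut"]:
        print(t,[(np.round(r["location"],1).tolist(),round(r["conf"],2)) for r in nets.find_in(n,t)][:3])
E
```

```text
[0.23360822 0.57893213 0.23257445] [[-9.27253307e-01  3.74432861e-01 -1.15643275e-03]
 [ 3.74434443e-01  9.27251604e-01 -1.81960492e-03]
 [ 3.90984250e-04 -2.12024294e-03 -9.99997676e-01]] [-0.44942233  0.06312622  1.80266085]
top {'K': array([[503.47061937,   0.        , 284.07451598],
       [  0.        , 503.47061937, 205.29048062],
       [  0.        ,   0.        ,   1.        ]]), 'eye': array([0.3837586 , 0.01094213, 1.15399212]), 'orientation': array([[-0.0196011 ,  0.99047754, -0.13627197],
       [-0.9998066 , -0.01963641,  0.00108528],
       [-0.00160095,  0.13626689,  0.99067087]])}
cupboard [([293.5, 139.4], 0.89)]
push_tap [([218.9, 199.6], 0.77), ([216.8, 198.3], 0.18)]
tap_handle [([218.0, 198.6], 0.97)]
tap_top [([217.0, 201.0], 0.91)]
float_valve [([372.9, 195.6], 0.91)]
float_ball [([299.5, 212.2], 0.71), ([373.9, 188.8], 0.58)]
float_arm [([376.6, 185.3], 0.86), ([258.6, 262.5], 0.55)]
outlet [([296.8, 215.1], 0.63), ([372.2, 194.7], 0.43), ([374.4, 187.7], 0.34)]
aerator []
aerator_top [([300.8, 212.9], 0.68)]
spare_handle [([258.0, 264.8], 0.88)]
spare_aerato
[... 284 characters left out ...]
]), 'orientation': array([[ 0.76431622,  0.35723309, -0.5368475 ],
       [-0.64460609,  0.44576506, -0.62110909],
       [ 0.01742714,  0.82077892,  0.57098009]])}
cupboard [([331.0, 232.0], 0.77)]
push_tap [([242.3, 188.5], 0.73)]
tap_handle [([262.5, 278.2], 0.37)]
tap_top [([278.5, 224.6], 0.68), ([329.5, 264.0], 0.45)]
float_valve [([327.6, 263.9], 0.66)]
float_ball [([361.3, 242.4], 0.61)]
float_arm [([358.2, 241.7], 0.67)]
outlet [([279.1, 234.9], 0.82), ([210.9, 234.5], 0.74)]
aerator [([281.1, 226.1], 0.45), ([360.4, 242.4], 0.22)]
aerator_top [([278.0, 224.2], 0.59)]
spare_handle [([213.1, 233.0], 0.93)]
spare_aerator [([263.2, 280.1], 0.58)]
jar [([295.3, 188.6], 0.74)]
backnut []
```

View pics/top0.png

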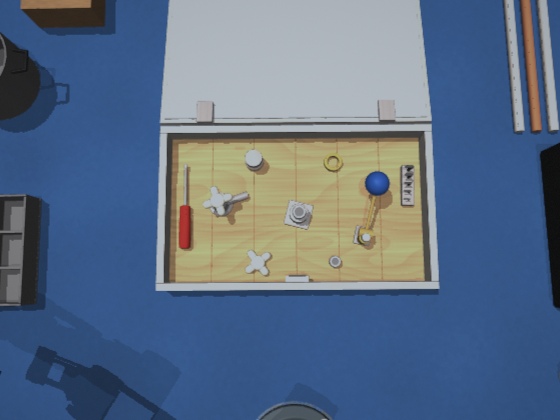

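View pics/side0.png

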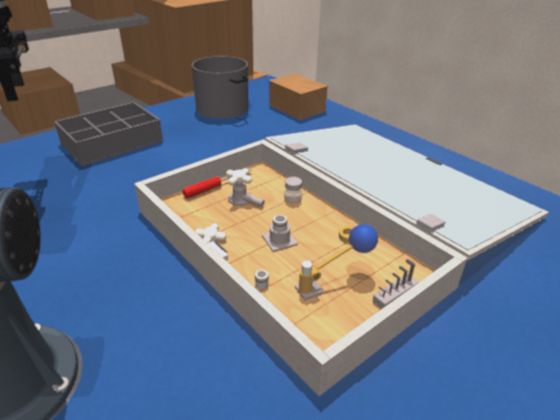

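Top view: tap hub at (218,201), aerator at (300,212), blue ball at (377,183), with the spare handle at (258,263) and the spare aerator at (335,262). Side view: hub (238,176), aerator (280,220), ball (363,238).

```bash
cat > m.py <<'E'
from h import *
t=viewer.capture("top");s=viewer.capture("side")
def tri(a,b):
    A=[];y=[]
    for c,p in((t,a),(s,b)):
        d=ray(c,p);d/=np.linalg.norm(d);P=np.eye(3)-np.outer(d,d);A.append(P);y.append(P@c["eye"])
    X=np.linalg.lstsq(np.vstack(A),np.hstack(y),rcond=None)[0]
    return X.round(4),proj(t,X).round(1)-a,proj(s,X).round(1)-b
def blue(c,lo,hi):
    h=cv2.cvtColor(c["image"],cv2.COLOR_BGR2HSV);m=cv2.inRange(h,(105,120,90),(130,255,255))
    z=np.zeros_like(m);z[lo[1]:hi[1],lo[0]:hi[0]]=m[lo[1]:hi[1],lo[0]:hi[0]]
    x,y,w,hh=cv2.boundingRect(z);return np.array([x+w/2-.5,y+hh/2-.5]),w,hh
E
python3 - <<'E'
from m import *
bt=blue(t,(355,160),(395,205));bs=blue(s,(340,215),(385,260));print(bt,bs,tri(bt[0],bs[0]))
print(tri([217,201],[238,175]),onz(t,[217,201],.096),tri([300,211],[280,219]),onz(t,[300,211],.079))
print("wall corners",[onz(t,p,.075).round(3) for p in([161,130],[432,127],[438,287],[158,287])])
print("post",onz(t,[366,237],.091))
a=cv2.resize(t["image"][165:245,190:330],None,fx=4,fy=4,interpolation=2)
b=cv2.resize(s["image"][155:255,210:350],None,fx=4,fy=4*.8,interpolation=2)
b=cv2.resize(s["image"][160:240,210:350],None,fx=4,fy=4,interpolation=2)
cv2.imwrite("pics/z.png",np.vstack([a[:300],b[:300]]))
E
```

```text
(array([377., 183.]), 23, 23) (array([363.5, 235.5]), 26, 24) (array([ 0.5708, -0.1866,  0.113 ]), array([ 0.2, -0.2]), array([-0.4,  0.1]))
(array([0.5427, 0.1525, 0.0901]), array([ 0.2, -0.3]), array([-0.3,  0. ])) [0.5413126  0.15205023 0.096     ] (array([ 0.5179, -0.0239,  0.0808]), array([-0.1,  0.2]), array([0.3, 0. ])) [ 0.51855108 -0.02425427  0.079     ]
wall corners [array([0.705, 0.278, 0.075]), array([ 0.7  , -0.32 ,  0.075]), array([ 0.351, -0.312,  0.075]), array([0.363, 0.28 , 0.075])]
post [ 0.45894905 -0.16191913  0.091     ]
```

View pics/z.png

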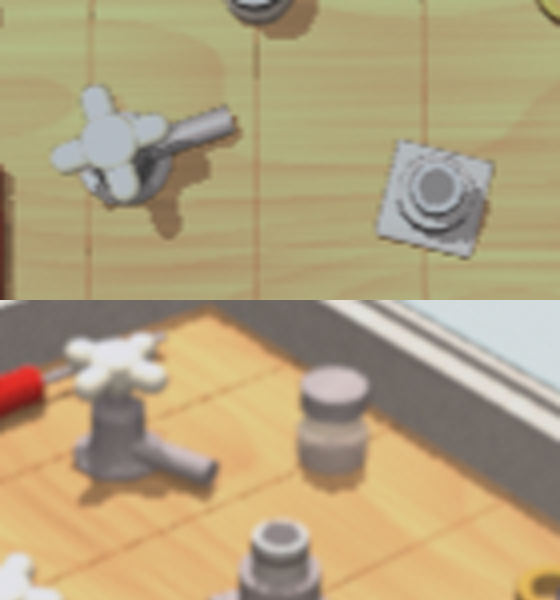

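>>> move_arm --pt "-0.75 -0.467 0 0 0 0 0" --pt "-0.75 -0.467 0 0 0 0 0" --pt "-0.75 -0.467 0 0 0 0 0" --pt "-0.75 -0.467 0 0 0 0 0" --pt "-0.75 -0.467 0 0 0 0 0" --pt "-0.75 -0.467 0 0 0 0 0" --pt "-0.75 -0.467 0 0 0 0 0"

```text
time_s: 2.18
position: [0.393, 0.3616, 0.2338]
tcp_rot: [[-0.926, 0.378, 0.002], [0.378, 0.926, -0.001], [-0.002, -0.001, -1.0]]
force: [-0.3, 0.4, 0.1]
opening: 0.553
grasp_force: 0.0
```

>>> move_arm --pt "-0.74 -0.467 0.2 0 0 0 0" --pt "-0.74 -0.467 0.2 0 0 0 0" --pt "-0.74 -0.467 0.2 0 0 0 0" --pt "-0.74 -0.467 0.2 0 0 0 0" --pt "-0.74 -0.467 0.2 0 0 0 0" --pt "-0.74 -0.467 0.2 0 0 0 0" --pt "-0.74 -0.467 0.2 0 0 0 0" --pt "-0.74 -0.467 0.2 0 0 0 0"

```text
time_s: 2.85
position: [0.5466, 0.1484, 0.1726]
tcp_rot: [[-0.925, 0.379, 0.001], [0.379, 0.925, -0.001], [-0.002, -0.0, -1.0]]
force: [0.3, 0.9, -0.1]
opening: 0.021
grasp_force: 0.0
```

Run:
```python
from m import *
st=bot.read_state();print(st["position"],st["tcp_rot"],st["force"],st["opening"])
a=cv2.resize(t["image"][145:245,160:330],None,fx=4,fy=4,interpolation=2)[:300]
b=cv2.resize(s["image"][130:240,160:330],None,fx=4,fy=4,interpolation=2)[:300]
cv2.imwrite("pics/z1.png",np.vstack([a,b]))
```

```text
[0.54350496 0.15180422 0.17324266] [[-9.26445440e-01  3.76427283e-01 -1.16053260e-03]
 [ 3.76427033e-01  9.26446166e-01  4.35151183e-04]
 [ 1.23897376e-03 -3.37120147e-05 -9.99999232e-01]] [-0.51302064  0.05201871  0.11408343] 0.008331052699313625
```

View pics/z1.png

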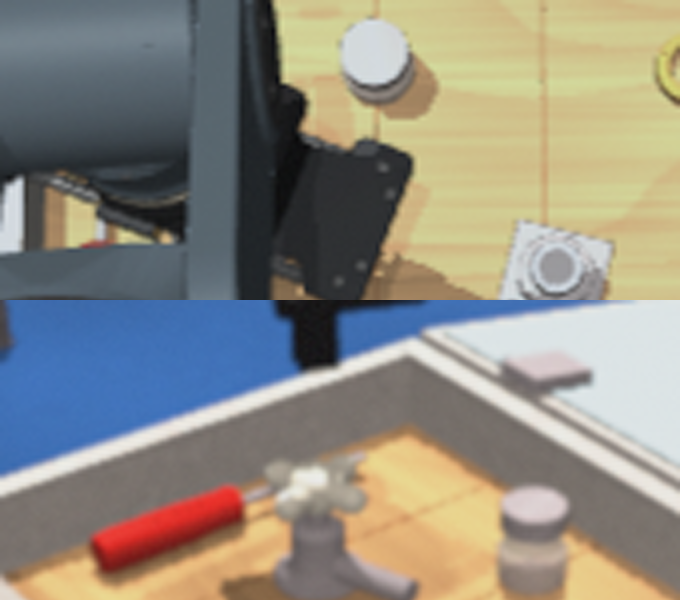

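The crop shows the closed fingertips above the tap hub at about crop (310,365), with nothing in the way. I'll descend.

>>> move_arm --pt "0 0 0.1 0 0 0 0" --pt "0 0 0.17 0 0 0 0" --pt "0 0 0.2 0 0 0 0" --pt "0 0 0.21 0 0 0 0" --pt "0 0 0.22 0 0 0 0" --pt "0 0 0.23 0 0 0 0" --pt "0 0 0.24 0 0 0 0" --pt "0 0 0.25 0 0 0 0" --pt "0 0 0.25 0 0 0 0"

```text
time_s: 3.7
position: [0.5439, 0.1526, 0.0989]
tcp_rot: [[-0.927, 0.374, 0.001], [0.374, 0.927, 0.0], [-0.001, 0.001, -1.0]]
force: [-0.6, 0.2, 0.7]
opening: 0.006
grasp_force: 0.1
```

>>> move_arm --pt "0 0 0.003 0 0 0 0" --pt "0 0 0.007 0 0 0 0" --pt "0 0 0.01 0 0 0 0" --pt "0 0 0.01 0 0 0 0"

```text
time_s: 4.03
position: [0.544, 0.1524, 0.0959]
tcp_rot: [[-0.927, 0.375, 0.001], [0.375, 0.927, 0.0], [-0.001, 0.001, -1.0]]
force: [-0.4, 1.5, 5.0]
opening: 0.007
grasp_force: 2.5
```

>>> move_arm --pt "0 0 0.003 0 0 0 0" --pt "0 0 0.006 0 0 0 0" --pt "0 0 0.006 0 0 0 0" --pt "0 0 0.006 0 0 0 0"

```text
time_s: 4.37
position: [0.5441, 0.1524, 0.0946]
tcp_rot: [[-0.927, 0.375, 0.001], [0.375, 0.927, 0.0], [-0.001, 0.001, -1.0]]
force: [-0.7, 0.8, 8.1]
opening: 0.005
grasp_force: 3.8
```

>>> move_arm --pt "0 0 -0.1 0 0 0 0" --pt "0 0 -0.2 0 0 0 0" --pt "0 0 -0.3 0 0 0 0" --pt "-0.513 -1 -0.3 0 0 0 0" --pt "-0.513 -1 -0.3 0 0 0 0" --pt "-0.513 -1 -0.3 0 0 0 0" --pt "-0.513 -1 -0.3 0 0 0 0" --pt "-0.513 -1 -0.3 0 0 0 0" --pt "-0.513 -1 -0.3 0 0 0 0" --pt "-0.513 -1 -0.3 0 0 0 0"

```text
time_s: 5.2
position: [0.5694, -0.1405, 0.1834]
tcp_rot: [[-0.927, 0.375, -0.001], [0.375, 0.927, -0.0], [0.0, -0.001, -1.0]]
force: [-0.3, 0.4, -0.6]
opening: 0.008
grasp_force: 0.0
```

>>> move_arm --pt "0 -0.013 0 0 0 0 0" --pt "0 -0.013 0 0 0 0 0" --pt "0 -0.013 0 0 0 0 0" --pt "0 -0.013 0 0 0 0 0"

```text
time_s: 5.53
position: [0.5677, -0.1403, 0.1833]
tcp_rot: [[-0.928, 0.373, -0.002], [0.373, 0.928, 0.001], [0.002, 0.0, -1.0]]
force: [-0.5, 0.8, 0.1]
opening: 0.01
grasp_force: 0.0
```

Run:
```python
from m import *
st=bot.read_state();print(st["position"],st["force"])
a=cv2.resize(t["image"][145:220,190:330],None,fx=4,fy=4,interpolation=2)
b=cv2.resize(s["image"][150:270,210:410],None,fx=2.8,fy=2.8,interpolation=2)
cv2.imwrite("pics/z2.png",np.vstack([a,b[:300]]))
print([proj(s,[.544,.1525,z]).round(1) for z in(.097,.085)],proj(s,[*st["position"][:2],st["position"][2]-.011]))
```

```text
[ 0.56801888 -0.13987305  0.18358175] [-0.25992079 -0.00180616  0.29472801]
[array([238.1, 172.2]), array([238.3, 176.8])] [345.92648636 196.42420686]
```

View pics/z2.png

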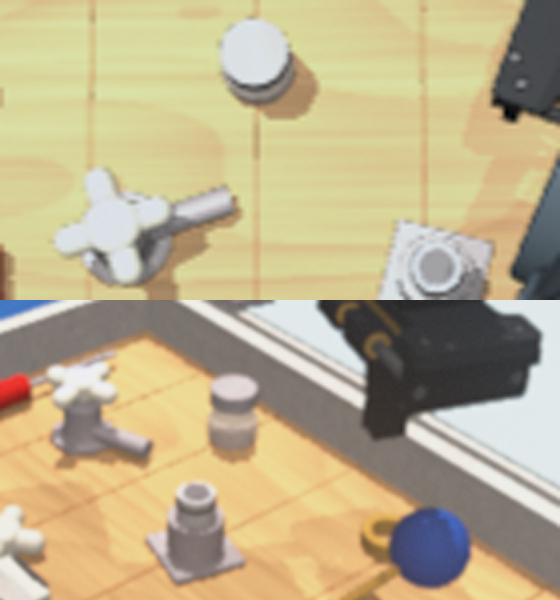

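The tap hub now sits about 5 px lower in the side view, which is the 12 mm expected, and the loose parts haven't moved. Next I'll go over the ball and press it.

>>> move_arm --pt "-0.082 -0.14 0 0 0 0 0" --pt "-0.082 -0.14 0 0 0 0 0" --pt "-0.082 -0.14 0.08 0 0 0 0" --pt "-0.082 -0.14 0.12 0 0 0 0" --pt "-0.082 -0.14 0.13 0 0 0 0" --pt "-0.082 -0.14 0.14 0 0 0 0" --pt "-0.082 -0.14 0.15 0 0 0 0" --pt "-0.082 -0.14 0.16 0 0 0 0" --pt "-0.082 -0.14 0.17 0 0 0 0"

```text
time_s: 6.38
position: [0.5778, -0.1902, 0.1342]
tcp_rot: [[-0.927, 0.374, 0.006], [0.374, 0.927, -0.002], [-0.006, 0.0, -1.0]]
force: [3.4, 1.2, 3.5]
opening: 0.007
grasp_force: 1.9
```

>>> move_arm --pt "0 0 0.01 0 0 0 0" --pt "0 0 0.02 0 0 0 0" --pt "0 0 0.03 0 0 0 0" --pt "0 0 0.04 0 0 0 0" --pt "0 0 0.05 0 0 0 0" --pt "0 0 0.06 0 0 0 0" --pt "0 0 0.07 0 0 0 0" --pt "0 0 0.08 0 0 0 0" --pt "0 0 0.09 0 0 0 0" --pt "0 0 0.09 0 0 0 0"

```text
time_s: 7.22
position: [0.5744, -0.1895, 0.1047]
tcp_rot: [[-0.927, 0.375, -0.003], [0.375, 0.927, 0.001], [0.003, 0.0, -1.0]]
force: [0.9, -0.3, 0.3]
opening: 0.005
grasp_force: 0.6
```

Now at 0.1047, about 11 mm above the stop.

>>> move_arm --pt "0 0 0.007 0 0 0 0" --pt "0 0 0.014 0 0 0 0" --pt "0 0 0.02 0 0 0 0" --pt "0 0 0.025 0 0 0 0" --pt "0 0 0.03 0 0 0 0" --pt "0 0 0.035 0 0 0 0" --pt "0 0 0.035 0 0 0 0" --pt "0 0 0.035 0 0 0 0"

```text
time_s: 7.88
position: [0.5749, -0.1897, 0.0949]
tcp_rot: [[-0.927, 0.374, -0.001], [0.374, 0.927, 0.001], [0.002, 0.0, -1.0]]
force: [0.2, -0.8, 1.5]
opening: 0.005
grasp_force: 0.6
```

>>> move_arm --pt "0 0 0.004 0 0 0 0" --pt "0 0 0.008 0 0 0 0" --pt "0 0 0.01 0 0 0 0" --pt "0 0 0.01 0 0 0 0" --pt "0 0 0.01 0 0 0 0"

```text
time_s: 8.3
position: [0.5752, -0.1898, 0.0926]
tcp_rot: [[-0.927, 0.374, -0.0], [0.374, 0.927, 0.0], [0.001, -0.0, -1.0]]
force: [0.2, -0.3, 4.3]
opening: 0.006
grasp_force: 2.7
```

>>> move_arm --pt "0 0 0.003 0 0 0 0" --pt "0 0 0.006 0 0 0 0" --pt "0 0 0.009 0 0 0 0" --pt "0 0 0.009 0 0 0 0" --pt "0 0 0.009 0 0 0 0"

```text
time_s: 8.72
position: [0.5754, -0.1899, 0.0904]
tcp_rot: [[-0.927, 0.374, 0.0], [0.374, 0.927, -0.0], [-0.0, -0.0, -1.0]]
force: [-0.8, -0.2, 7.8]
opening: 0.004
grasp_force: 4.0
```

>>> move_arm --pt "0 0 -0.1 0 0 0 0" --pt "0 0 -0.2 0 0 0 0" --pt "0 0 -0.25 0 0 0 0" --pt "0.386 0.448 -0.25 0 0 0 0" --pt "0.386 0.448 -0.25 0 0 0 0" --pt "0.386 0.448 -0.25 0 0 0 0" --pt "0.386 0.448 -0.25 0 0 0 0" --pt "0.386 0.448 -0.25 0 0 0 0" --pt "0.386 0.448 -0.25 0 0 0 0" --pt "0.386 0.448 -0.25 0 0 0 0"

```text
time_s: 9.55
position: [0.5184, -0.0218, 0.1644]
tcp_rot: [[-0.928, 0.373, -0.0], [0.373, 0.928, -0.001], [-0.0, -0.001, -1.0]]
force: [1.1, -0.3, -0.1]
opening: 0.009
grasp_force: 0.0
```

Run:
```python
from m import *
bs=blue(s,(340,215),(395,280));print(bs)
c=np.array([.577,-.1885,.057]);print("expected down",proj(s,c))
print("aer",[onz(t,p,.08).round(4) for p in([299,211.3],)],tri([299,211.3],[279.8,218.8]))
b=cv2.resize(s["image"][150:290,210:410],None,fx=3,fy=3,interpolation=2);cv2.imwrite("pics/z3.png",b)
st=bot.read_state();print(st["position"],st["force"])
```

```text
(array([362.5, 255. ]), 24, 21)
expected down [362.40384056 258.73461639]
aer [array([ 0.5178, -0.0221,  0.08  ])] (array([ 0.5179, -0.0222,  0.0802]), array([ 0. , -0.1]), array([-0.1,  0. ]))
[ 0.51955442 -0.02339054  0.16453023] [-0.04959138  0.29614172 -0.14547999]
```

View pics/z3.png

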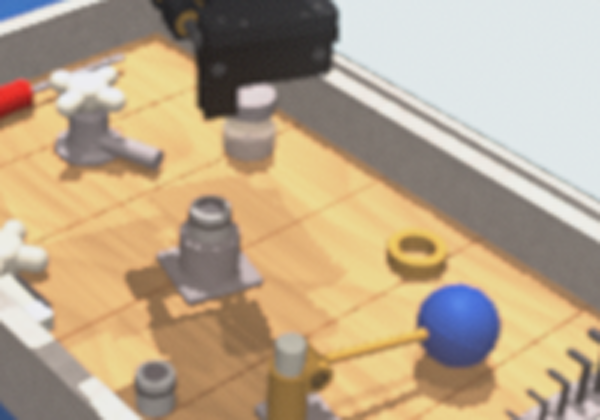

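The ball is at about (363,258), against a predicted fully-down pixel of (362,259), so it's down. The fingers are over the aerator. Pressing it now.

>>> move_arm --pt "0 0 0.1 0 0 0 0" --pt "0 0 0.18 0 0 0 0" --pt "0 0 0.22 0 0 0 0" --pt "0 0 0.235 0 0 0 0" --pt "0 0 0.245 0 0 0 0" --pt "0 0 0.255 0 0 0 0" --pt "0 0 0.265 0 0 0 0" --pt "0 0 0.275 0 0 0 0" --pt "0 0 0.28 0 0 0 0" --pt "0 0 0.28 0 0 0 0"

```text
time_s: 10.48
position: [0.5191, -0.0222, 0.0809]
tcp_rot: [[-0.927, 0.375, 0.002], [0.375, 0.927, -0.0], [-0.002, 0.0, -1.0]]
force: [0.0, -0.8, 0.8]
opening: 0.003
grasp_force: 0.3
```

>>> move_arm --pt "0 0 0.003 0 0 0 0" --pt "0 0 0.006 0 0 0 0" --pt "0 0 0.009 0 0 0 0" --pt "0 0 0.009 0 0 0 0" --pt "0 0 0.009 0 0 0 0"

```text
time_s: 10.9
position: [0.5192, -0.0221, 0.0785]
tcp_rot: [[-0.927, 0.374, 0.002], [0.374, 0.927, -0.001], [-0.002, 0.0, -1.0]]
force: [-0.6, -1.1, 6.3]
opening: 0.003
grasp_force: 3.1
```

>>> move_arm --pt "0 0 0.003 0 0 0 0" --pt "0 0 0.006 0 0 0 0" --pt "0 0 0.006 0 0 0 0" --pt "0 0 0.006 0 0 0 0"

```text
time_s: 11.23
position: [0.5192, -0.0221, 0.077]
tcp_rot: [[-0.927, 0.374, 0.002], [0.374, 0.927, -0.001], [-0.002, 0.0, -1.0]]
force: [-0.5, -0.5, 8.8]
opening: 0.006
grasp_force: 4.5
```

>>> move_arm --pt "0 0 -0.1 0 0 0 0" --pt "0 0 -0.2 0 0 0 0" --pt "0 0 -0.4 0 0 0 0" --pt "0 0 -0.5 0 0 0 0" --pt "0.4 0 -0.5 0 0 0 0" --pt "0.4 0 -0.5 0 0 0 0" --pt "0.4 0 -0.5 0 0 0 0" --pt "0.4 0 -0.5 0 0 0 0" --pt "0.4 0 -0.5 0 0 0 0"

```text
time_s: 11.98
position: [0.4047, 0.0243, 0.226]
tcp_rot: [[-0.928, 0.373, -0.001], [0.373, 0.928, 0.001], [0.002, 0.0, -1.0]]
force: [0.5, 0.4, 0.3]
opening: 0.003
grasp_force: 0.0
```

Run:
```python
from m import *
print("aer down",proj(s,[.518,-.022,.068]),"raised",proj(s,[.518,-.022,.08]),"tap",proj(s,[.544,.1525,.085]))
b=cv2.resize(s["image"][150:300,190:420],None,fx=3.4,fy=3.4,interpolation=2);cv2.imwrite("pics/z4.png",b)
st=bot.read_state();print(st["position"],st["force"])
```

```text
aer down [279.58049755 223.74494257] raised [279.68343865 218.84986403] tap [238.25643413 176.83817364]
[0.40837874 0.02285824 0.22633414] [ 0.02410525  0.00842954 -0.00911359]
```

View pics/z4.png

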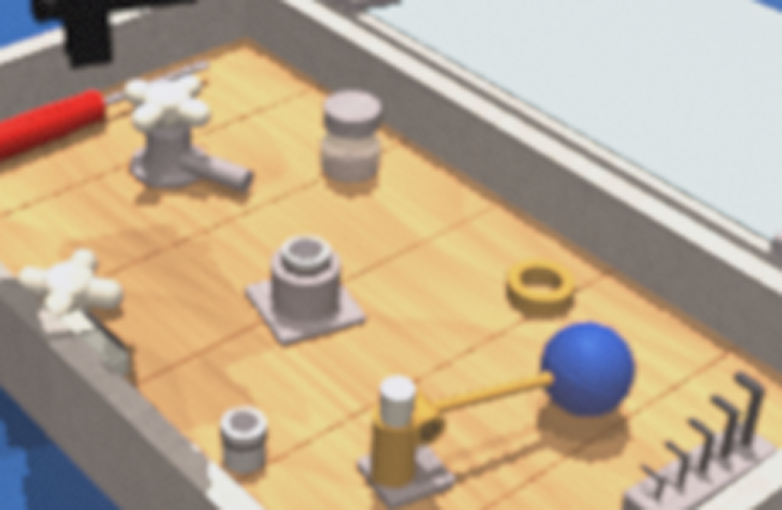

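All three are down: the aerator is at (280,223.5) against 223.7 predicted, the ball at (363,258.5), and the tap handle is 5 px lower. The bystanders haven't moved.

```bash
python3 -c "
from rig import workorder;print(workorder.hand_in())"
```

```text
the job is handed in; nothing more can be done
None
```

I pressed the push tap, then the float ball, then the aerator fully down in that order, each with under 9 N; the loose parts look unmoved in the last picture, and the job is handed in (no verdict came back).

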